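# Square up a channel with two spring-return knobs

### The arm

A 6-joint arm with a two-finger parallel gripper is mounted at the origin on the work surface. World frame = base frame: x ahead of the robot, y to its left, z up, the work surface at z = 0. Lengths are in mm, angles in degrees, forces in N, time in s.
With the tool pointing down it reaches from about 300 to 850 mm from the base axis. Payload 4.2 kg.
Tool frame: the origin (TCP) lies at the very end of the fingers, on their centre line; the grasp point (between the pads) lies 19 mm behind it (env.grasp_offset is the distance from the TCP to the grasp point, in mm); z points along the fingers, y is the line along which they close (so a half turn about z gives the same grasp; the last joint's range is limited). The gripper opens to 91 mm and grips with 3 to 60 N. Pads are 32 mm wide; open, the fingers measure 118 mm over their backs; the gripper's body (76 mm by 178 mm) begins 60 mm behind the grasp point.
Start: joints at [-72.594, 18.312, 89.639, -0, 72.044, -1.146], TCP at [182.952, -545.135, 213.976] pointing down, gripper open.
Joint ranges: [-177.97, 177.97], [-48.28, 115.42], [12.27, 149.76], [-77.06, 257.06], [2.81, 150.46], [-146.56, 146.56]. Speed limits (degrees/s): [147.25, 147.25, 180, 180, 180, 180].

### API

Orientations are given as [roll, pitch, yaw] about the fixed x, y, z axes, in that order (R = Rz(yaw) Ry(pitch) Rx(roll)).
In Python, from workcell import env, eyes gives the robot as it stands.
- The arm moves only by the tool send_rows, never from a script. Its arguments are lists of equal length, an entry for each row: "grip": the opening, from -1 (shut) to 1 (fully open), so that 0 is half open; "xyz": the shift along the world's x, y, z in m, a list of three; "yaw": the turn about the world's z in degrees. A call has 1 to 8 rows; each row is the pose to reach, as a shift and turn from the pose commanded when the call began; what a row does not reach only later rows make up. A row lasts 1/12 s, in which the tool goes at most 41.7 mm and 7.16 degrees, less where a joint would pass 70% of its speed; a pose out of reach is approached as far as the arm can. A call with a gripper value outside its range is refused whole. The fingers move at their own pace and stop on an object; "grip_force" is the grip in N (left out, the last holds). Time passes only in rows, so rows that repeat a pose let the fingers close. It gives the time, the measured TCP pose, the force, the opening and the grip force at its end, in the units of the state.
- env.state(): the state, without advancing time (a new reading comes with each control period).
- eyes.grab_frame(name): name is "scene" or "top" or "wrist"; returns a dict with "frame" (420x560x3 uint8, red, green, blue), "fx", "fy", "cx", "cy" (pixels), "pose" (4x4, takes a point from camera to world coordinates). Camera axes: x right, y down, z forward; pixel columns grow to the right and rows downward; lengths in mm; the calibration is good to about 2 mm. A picture is of the moment at which its call begins. There is no depth.
- env.job_done(): hands the job in; it is judged then, once.
The state is a dict: "time_s": time; "qpos": joint angles; "qvel": joint speeds; "effort": joint torques, N m; "ee_pos": TCP position; "ee_rot": TCP orientation; "force": force on the tool from outside, world axes, zero at the start; "torque": the same for the moment, N m; "gripper_width": finger opening in mm; "gripper_force": force on a finger pad.
Only numpy, scipy, OpenCV 4.12 (cv2) and the standard library are available. Lean on these libraries where they do the work, as an engineer would, in place of code of your own. Each camera call takes 0.05 s, during which the arm holds its last target. There are 200 camera calls.

### The job

Run the green channel in the squaring nest back until both its ends rest against the two buttons of the steel fence, using only the two spring-return wing knobs on the sloped console: work them alternately in small steps, letting each spring back, so that the channel never stands more than 5 degrees out of square with the nest. Finish by turning the left knob right to its stop, pausing there a moment and letting it spring home, and then doing the same with the right knob. Do not touch the channel itself and leave the other things on the bench where they are.

Things in the scene. Friction and masses are not known exactly. Their poses are not given: they have to be found in the camera images.
- knob_L (a joint): angle of the left (+y) black wing knob, rad: 0 at home, grows clockwise as seen facing it. A weak spring takes it home when let go. Its hard stop lies 60 to 80 degrees from home, not alike on both knobs: feel for it (under 0.4 Nm before it, then solid). 1 rad runs the pusher on its side 28 mm towards the fence; let go, the pusher runs back and leaves the channel where it is.
- knob_R (a joint): angle of the right (-y) black wing knob, rad: 0 at home, grows clockwise as seen facing it. A weak spring takes it home when let go. Its hard stop lies 60 to 80 degrees from home, not alike on both knobs: feel for it (under 0.4 Nm before it, then solid). 1 rad runs the pusher on its side 28 mm towards the fence; let go, the pusher runs back and leaves the channel where it is.
- grip_L (a point): left knob's grip point, on its axis, 38 mm out from the sloped face. z: axis out of the face, leaning 25 deg from vertical towards the robot; x: along the wing; turns with the knob. Wing 64 long (x), 14 thick (y), from 24 mm below to 14 above this point, on a 40 mm round boss. At home the wing stands 0.62 rad anticlockwise of level. Grip it along the tilted axis.
- grip_R (a point): right knob's grip point, on its axis, 38 mm out from the sloped face. z: axis out of the face, leaning 25 deg from vertical towards the robot; x: along the wing; turns with the knob. Wing 64 long (x), 14 thick (y), from 24 mm below to 14 above this point, on a 40 mm round boss. At home the wing stands 0.62 rad anticlockwise of level. Grip it along the tilted axis.
- bed (a point): on the top of the nest's aluminium base plate (370 x 360, 20 thick), mid-bed. Nest axes: x from console to fence, y left, z up. Grey sloped console, 300 wide, at x -198 to -79 from here, top 90 above the table; knobs and pushers at y +75, -75; pushers 20 above the bed with rubber tips sprung 0.5 N/mm, so a knob can turn on after the channel meets the fence.
- channel: green primed U-channel, 60 wide (x), 200 long (y), 40 high, walls 4 thick, open upward, 0.28 kg, loose on the bed, lying across it between the pushers and the fence. Origin: centre of its underside. Axes like the nest's when it is square.
- edge_L (a point): point on the channel's far (fence-side, +x) face, 75 mm left of its middle, half-way up, facing the left rest button.
- edge_R (a point): the same, 75 mm right of the middle, facing the right rest button.
- rest_L (a point): centre of the face of the left round rest button (24 mm across) on the steel fence bar, 20 mm above the bed, axes like the nest's; that end of the channel is home when edge_L touches it. The fence is locked at a setting that differs from job to job; the channel starts some 14 to 28 mm short of it.
- rest_R (a point): the same for the right button.
- jar: bystander: amber jar, 72 in diameter, 130 high, beside the nest; origin under its centre.
- spare: bystander: shorter green channel, 150 long, on the table at the left; origin under its centre.
- pad: bystander: grey abrasive pad 100 x 65 x 28, near the left of the console; origin under its centre.
- gauge: bystander: steel gauge bar 75 x 30 x 18 lying on the base plate just left of the channel's end; origin under its centre.
- cup: bystander: white cup, 80 in diameter, 95 high, right of the nest; origin under its centre.
There are look-alikes about, which are no part of the job. Leave any pink, red or turquoise look-alike of the channel alone.

How it is judged (in metres and radians):
On the way, in this order (a step that is already met when the one before it is completed fails the run):
1. the left knob is at its stop (within 3.5 degrees) with the channel's left end against its button (within 3 mm) (value of joint knob_L above 1.1 rad and x of edge_L in the frame of rest_L above -0.003 m), for 0.2 s.
2. the left knob has sprung back and the right knob is at its stop (within 3.5 degrees), with both ends against their buttons (within 3 mm) (value of joint knob_R above 1.24 rad and value of joint knob_L below 0.1 rad and x of edge_L in the frame of rest_L above -0.003 m and x of edge_R in the frame of rest_R above -0.003 m), for 0.2 s.
At the end, for the whole second after the job is handed in: both ends of the channel rest against the fence buttons (gap under 3 mm), the channel flat and at rest on the bed, both knobs sprung back home (under 0.1 rad) (x of edge_L in the frame of rest_L above -0.003 m and x of edge_R in the frame of rest_R above -0.003 m and value of joint each of knob_L, knob_R below 0.1 rad and linear speed of channel below 0.01 m/s and angle between channel's own z axis and vertical below 0.05 rad); the robot touches nothing.
It fails at once if the channel stands more than 5.7 degrees out of square with the nest (angle between the x axis of channel and the x axis of bed, either way round above 0.1 rad).
It fails at once if the robot pushes the channel itself (over 1 N) (contact force between any of the fingers, the arm and channel above 1 N).
It fails at once if a bystander is moved more than 20 mm (distance of any of jar, spare, pad, gauge, cup from where it was at the start of the episode above 0.02 m).
It also fails if it takes over 69 s, if anything falls off the work surface, if the arm or the gripper's body presses on something with over 40 N, if the wrist force passes 120 N, or if a joint passes its speed limit or range.

## Working session

There is one attempt and no reset: what is moved stays moved. The work goes in short steps, Python scripts to look and compute and a tool call to move; the robot and the scene stay as the last step left them, time stands still between calls to the robot, and variables do not carry over. Pictures are saved under pics/ and viewed, at most 10 in all, crops included, and the job is handed in when it is done.

Besides the shell and the picture viewer there is one more tool, called in YAML: its name, and indented under it one key for each argument. send_rows: Moves the arm, as the interface text tells. Its arguments: {"type":"object","properties":{"grip":{"type":"array"},"xyz":{"type":"array"},"yaw":{"type":"array"},"grip_force":{"type":"number"}},"required":["grip","xyz","yaw"]}

```bash
mkdir -p pics; python3 - <<'E'
from workcell import env, eyes
import cv2, numpy as np
s=env.state(); print({k:np.round(v,2).tolist() for k,v in s.items()})
for n in("scene","top"):
    f=eyes.grab_frame(n); cv2.imwrite(f"pics/{n}0.png",f["frame"][:,:,::-1]); np.savez(f"pics/{n}0.npz",**f)
    print(n,f["fx"],f["cx"],f["cy"],np.round(f["pose"],3).tolist())
E
```

```text
{'time_s': 0.0, 'qpos': [-72.59, 18.35, 89.71, -0.0, 72.04, -1.14], 'qvel': [-0.14, 0.04, -0.02, 0.09, -0.01, 0.1], 'effort': [0.0, -41.25, -23.2, 0.07, 0.05, -0.0], 'ee_pos': [182.78, -544.63, 213.12], 'ee_rot': [-179.9, -0.0, 18.55], 'force': [0.91, -0.88, 0.0], 'torque': [0.01, 0.02, -0.0], 'gripper_force': 0.0, 'gripper_width': 91.28}
scene 418.0510718372136 284.6455402136294 199.5700133223923 [[0.784, 0.386, -0.486, 965.441], [0.621, -0.477, 0.622, -571.151], [0.008, -0.79, -0.613, 661.251], [0.0, 0.0, 0.0, 1.0]]
top 506.85149217427045 272.8567942783397 205.31504140197364 [[0.017, -0.974, 0.226, 200.195], [-1.0, -0.018, -0.002, 8.047], [0.006, -0.226, -0.974, 1525.416], [0.0, 0.0, 0.0, 1.0]]
```

View pics/top0.png

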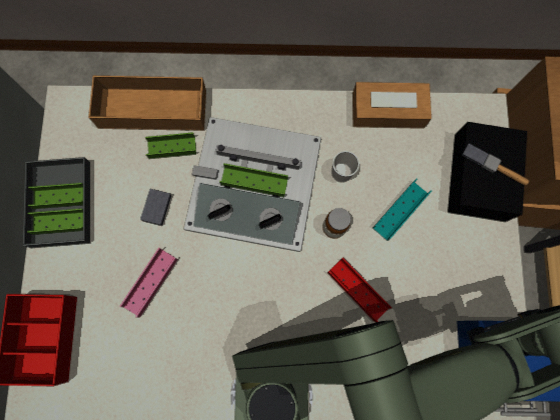

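View pics/scene0.png

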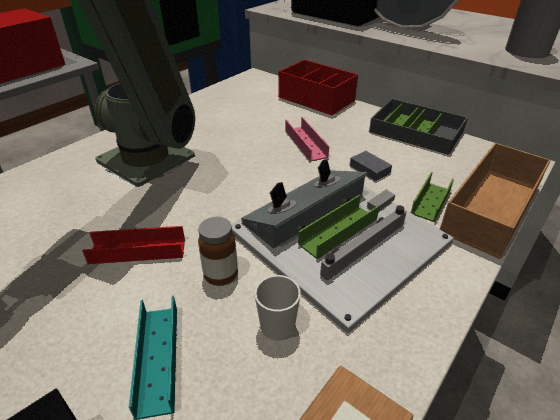

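Top view: green channel in the nest at (255,180); look-alikes are the spare (172,146), two greens in the tray (55,208), pink (150,282), red (358,290) and turquoise (402,210). The nest channel between the console and the fence (258,155) is the one. The left wing knob is at (220,209), the right at (270,217), the jar at (338,222) and the plate corners near (212,121), (321,139), (301,248), (184,231). Next, one close crop.

```bash
cat > h.py <<'E'
import numpy as np, cv2
def ray(f,u,v,z):
    d=f["pose"][:3,:3]@np.array([(u-f["cx"])/f["fx"],(v-f["cy"])/f["fy"],1]); o=f["pose"][:3,3]
    return o+d*(z-o[2])/d[2]
def proj(f,p):
    q=np.linalg.inv(f["pose"])@np.r_[p,1]; return f["fx"]*q[0]/q[2]+f["cx"], f["fy"]*q[1]/q[2]+f["cy"]
E
python3 - <<'E'
from h import *
f=np.load("pics/top0.npz"); im=f["frame"][:,:,::-1]
c=cv2.resize(im[110:260,175:345],None,fx=4.7,fy=4,interpolation=cv2.INTER_CUBIC) if 0 else cv2.resize(im[112:257,178:358],None,fx=4,fy=4,interpolation=cv2.INTER_CUBIC)
cv2.imwrite("pics/crop0.png",c)
C=[ray(f,*p,20) for p in((212,121),(321,139),(301,248),(184,231))]
print(np.round(C,1))
C=np.array(C);print("centre",C.mean(0),"yaw", [np.degrees(np.arctan2(*(a-b)[1::-1])) for a,b in((C[0],C[3]),(C[1],C[2]))],[np.degrees(np.arctan2(*(a-b)[1::-1]))-90 for a,b in((C[0],C[1]),(C[3],C[2]))], np.linalg.norm(C[0]-C[1]),np.linalg.norm(C[0]-C[3]))
E
```

```text
[[ 821.   202.7   20. ]
 [ 767.1 -142.7   20. ]
 [ 420.6  -81.2   20. ]
 [ 466.   271.4   20. ]]
centre [618.67594746  62.55003052  20.        ] yaw [np.float64(-10.955557951578404), np.float64(-10.070215215348496)] [np.float64(-8.874985020436355), np.float64(-7.334902366488521)] 349.5272441741691 361.6479929005838
```

View pics/crop0.png

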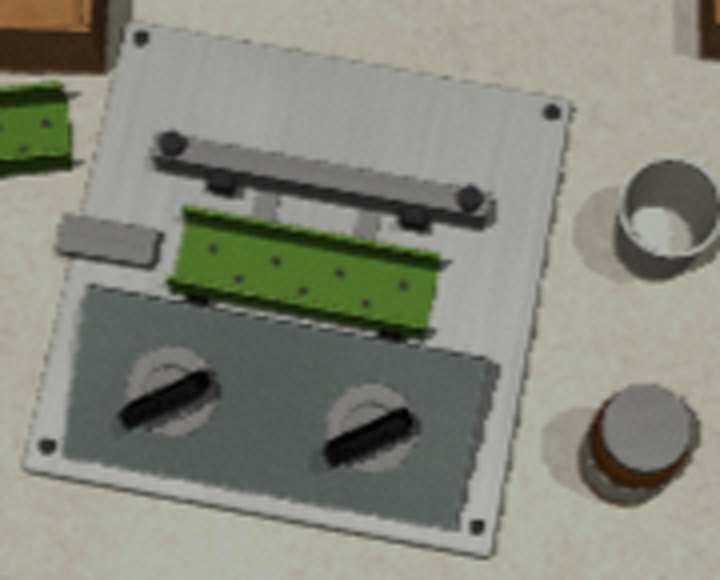

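```bash
python3 - <<'E'
from h import *
T=np.load("pics/top0.npz"); S=np.load("pics/scene0.npz")
px=lambda a,b:(a/4+178-.375,b/4+112-.375)
C=np.array([ray(T,*px(*p),20) for p in((132,22),(573,103),(493,556),(24,467))]); m=C.mean(0)
print(np.round(C,1),m,[np.degrees(np.arctan2(*(a-b)[1::-1])) for a,b in((C[0],C[3]),(C[1],C[2]))],[np.degrees(np.arctan2(*(a-b)[1::-1]))-90 for a,b in((C[0],C[1]),(C[3],C[2]))], np.linalg.norm(C[0]-C[1]),np.linalg.norm(C[1]-C[2]))
def blobs(f,box,th):
    x0,y0,x1,y1=box; g=f["frame"][y0:y1,x0:x1].max(2); n,l,st,c=cv2.connectedComponentsWithStats((g<th).astype(np.uint8))
    for i in range(1,n):
        if st[i,4]>25: print(st[i]+[x0,y0,0,0,0],np.round(c[i]+[x0,y0],1))
blobs(T,(200,190,290,232),35); print(); blobs(S,(262,150,340,215),35)
E
```

```text
[[ 834.1  207.6   20. ]
 [ 772.5 -142.3   20. ]
 [ 412.7  -80.8   20. ]
 [ 474.   273.    20. ]] [623.31552331  64.35701665  20.        ] [np.float64(-10.28942855730998), np.float64(-9.700658567439858)] [np.float64(-9.978103742141286), np.float64(-9.828231757748114)] 355.28705603663224 365.0493871367429
[208 205  23  14 141] [219.1 211.5]
[259 214  22  15 151] [269.8 221. ]

[319 160  11  22 179] [324.  170.8]
[271 183  15  25 255] [277.9 195.1]
```

```bash
cat >> h.py <<'E'
yaw=np.radians(-9.95); B=np.array([623.3,64.4,20]); R=np.array([[np.cos(yaw),-np.sin(yaw),0],[np.sin(yaw),np.cos(yaw),0],[0,0,1]])
nest=lambda p:(np.asarray(p)-B)@R
world=lambda q:B+R@np.asarray(q)
def tri(f,a,g,b):
    r=[]
    for h,(u,v) in((f,a),(g,b)):
        d=h["pose"][:3,:3]@np.array([(u-h["cx"])/h["fx"],(v-h["cy"])/h["fy"],1]); r.append((h["pose"][:3,3],d/np.linalg.norm(d)))
    A=sum(np.eye(3)-np.outer(d,d) for o,d in r); b=sum((np.eye(3)-np.outer(d,d))@o for o,d in r)
    p=np.linalg.solve(A,b); return p,[np.linalg.norm((np.eye(3)-np.outer(d,d))@(p-o)) for o,d in r]
E
python3 - <<'E'
from h import *
T=np.load("pics/top0.npz"); S=np.load("pics/scene0.npz")
for a,b in(((219.1,211.5),(324,170.8)),((269.8,221),(277.9,195.1))):
    p,e=tri(T,a,S,b); print(p.round(1),nest(p).round(1),np.round(e,1))
px=lambda a,b:(a/4+178-.375,b/4+112-.375)
# wing ends, top face
for z in (105,115,125):
  print(z,[nest(ray(T,*px(*q),z)).round(1).tolist() for q in((122,416),(211,376),(326,455),(413,412))])
# channel: near top edge ends, far top edge ends z=60 ; buttons z=40 centre-ish
for n,q,z in(("nearL",(172,283),60),("nearR",(428,331),60),("farL",(187,209),60),("farR",(440,259),60),("btnL",(223,182),40),("btnR",(415,218),40),("pushL",(200,297),40),("pushR",(395,333),40)):
  print(n,nest(ray(T,*px(*q),z)).round(1))
for n,q,z in(("jar",(648,425),130),("cup",(672,205),95)): print(n,ray(T,*px(*q),z).round(0))
E
```

```text
[513.9 161.6  87.3] [-124.6   76.8   67.3] [0.7 0.7]
[488.2  13.8  87.4] [-124.4  -73.2   67.4] [0.5 0.5]
105 [[-146.3, 101.9, 85.0], [-105.5, 45.6, 85.0], [-146.4, -46.9, 85.0], [-103.8, -101.9, 85.0]]
115 [[-148.2, 100.3, 95.0], [-107.6, 44.3, 95.0], [-148.2, -47.4, 95.0], [-105.9, -102.1, 95.0]]
125 [[-150.0, 98.7, 105.0], [-109.7, 43.1, 105.0], [-150.1, -48.0, 105.0], [-108.1, -102.3, 105.0]]
nearL [-31.5  94.6  40. ]
nearR [ -31.4 -100.6   40. ]
farL [27.4 95.8 40. ]
farR [ 25.3 -99.2  40. ]
btnL [59.9 76.3 20. ]
btnR [ 59.6 -74.   20. ]
pushL [-33.1  74.5  20. ]
pushR [-32.5 -76.   20. ]
jar [ 492. -183.  130.]
cup [ 665. -208.   95.]
```

```bash
python3 - <<'E'
from h import *
T=np.load("pics/top0.npz"); S=np.load("pics/scene0.npz")
t=np.radians(25);u=np.array([np.cos(t),0,np.sin(t)]);n=np.array([-np.sin(t),0,np.cos(t)]);y=np.array([0,1,0])
th=-0.62; w=np.cos(th)*y+np.sin(th)*u; k=-np.sin(th)*y+np.cos(th)*u
V=np.array([[a,b,c] for a in(-32,32) for b in(-7,7) for c in(-24,14)])
for g in((-124,75,91),(-122,75,83),(-120,75,75)):
  P=[world(np.array(g)+v@np.array([w,k,n])) for v in V]
  print(g,[ (q.min(0).round(1).tolist(),q.max(0).round(1).tolist(),q.mean(0).round(1).tolist()) for q in (np.array([proj(f,p) for p in P]) for f in(T,S))])
print("obs T 208,205..231,219  S 319,160..330,182")
for p in((-79,150,70),(-79,-150,70),(-198,150,15),(-198,-150,15)): print(p,np.round(proj(T,world(p)),1),np.round(proj(S,world(p)),1))
c=cv2.resize(S["frame"][145:255,225:375,::-1],None,fx=5,fy=5,interpolation=cv2.INTER_CUBIC); cv2.imwrite("pics/crop1.png",c)
E
```

```text
(-124, 75, 91) [([206.8, 201.1], [231.1, 217.2], [219.1, 209.1]), ([317.3, 153.3], [331.2, 177.2], [324.4, 165.1])]
(-122, 75, 83) [([207.3, 201.1], [231.5, 217.1], [219.5, 209.0]), ([317.8, 156.4], [331.6, 180.3], [324.8, 168.2])]
(-120, 75, 75) [([207.8, 201.0], [231.8, 217.0], [219.9, 209.0]), ([318.2, 159.5], [331.9, 183.4], [325.2, 171.3])]
obs T 208,205..231,219  S 319,160..330,182
(-79, 150, 70) [197.7 191.5] [357.6 166.9]
(-79, -150, 70) [298.6 210.6] [264.2 218.5]
(-198, 150, 15) [191.4 234.2] [321.8 165.6]
(-198, -150, 15) [290.4 253.2] [232.5 211.6]
```

View pics/crop1.png

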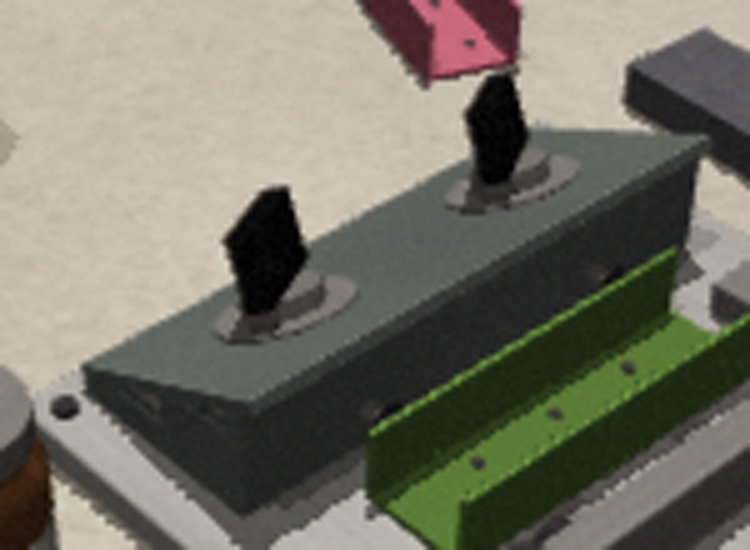

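The close crop confirms the choice: the green U-channel lies between console and fence, with the left wing at about (497,130) and the right at (265,250) in the crop. The tool can only point straight down, so I'll push each wing's left end forward with the closed fingers.

send_rows:
  grip: [-1,-1,-1,-1,-1,-1,-1,-1]
  grip_force: 20
  xyz:
    - [0.015,0.037,0]
    - [0.03,0.075,0]
    - [0.045,0.112,0]
    - [0.06,0.15,0]
    - [0.075,0.187,0]
    - [0.09,0.225,0]
    - [0.105,0.262,0]
    - [0.12,0.3,0]
  yaw: [-4,-8,-12,-16,-20,-24,-28.5,-28.5]

```text
time_s: 0.77
ee_pos: [303.0, -243.3, 213.8]
ee_rot: [-180.0, -0.0, -10.2]
force: [0.1, -0.8, -1.8]
gripper_width: 40.8
gripper_force: 0.0
```

send_rows:
  grip: [-1,-1,-1,-1,-1,-1,-1,-1]
  xyz:
    - [0.015,0.037,0]
    - [0.03,0.075,0]
    - [0.045,0.112,0]
    - [0.06,0.15,0]
    - [0.075,0.187,0]
    - [0.09,0.225,0]
    - [0.105,0.262,0]
    - [0.12,0.3,0]
  yaw: [0,0,0,0,0,0,0,0]

```text
time_s: 1.43
ee_pos: [422.9, 56.9, 213.9]
ee_rot: [180.0, 0.0, -9.9]
force: [1.8, -0.2, -0.4]
gripper_width: 0.6
gripper_force: 0.0
```

send_rows:
  grip: [-1,-1,-1,-1,-1,-1]
  xyz:
    - [0.012,0.035,-0.01]
    - [0.025,0.07,-0.03]
    - [0.037,0.105,-0.05]
    - [0.05,0.138,-0.074]
    - [0.05,0.138,-0.084]
    - [0.05,0.138,-0.084]
  yaw: [0,0,0,0,0,0]

```text
time_s: 1.93
ee_pos: [471.1, 193.8, 126.6]
ee_rot: [179.8, 0.4, -9.8]
force: [-0.7, -0.3, -0.3]
gripper_width: 0.9
gripper_force: 0.0
```

```bash
python3 - <<'E'
from workcell import env, eyes
from h import *
print(env.state()["ee_pos"])
a=eyes.grab_frame("scene");b=eyes.grab_frame("wrist")
np.savez("pics/w1.npz",**b)
A=cv2.resize(a["frame"][120:240,250:390],None,fx=3.4,fy=4,interpolation=cv2.INTER_CUBIC)if 0 else cv2.resize(a["frame"][110:250,235:375],(420,420),interpolation=cv2.INTER_CUBIC)
B2=cv2.resize(b["frame"],(380,285)); B2=np.vstack([B2,np.zeros((135,380,3),np.uint8)])
cv2.imwrite("pics/p1.png",np.hstack([A,B2])[:,:,::-1])
E
```

```text
[471.14296773 193.81584207 126.59037191]
```

View pics/p1.png

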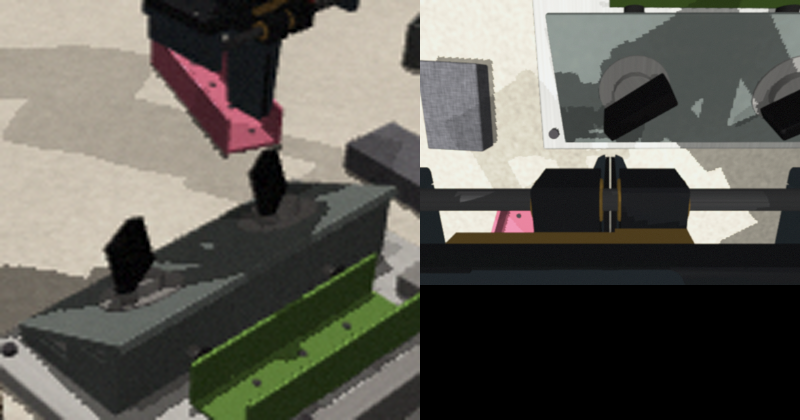

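Left half: the closed fingers stand above and behind the left wing. Right half (wrist view): the left wing runs from its near tip at (607,130) to its far tip at (675,90), with the fingertips at about (610,160).

```bash
python3 - <<'E'
from h import *
W=np.load("pics/w1.npz"); k=560/380
q=lambda x,y,z:nest(ray(W,(x-420)*k,y*k,z)).round(1)
print("near tip corners",q(605,122,100),q(611,139,100),"far",q(677,105,122),q(665,74,122))
print("near corner, R knob",q(762,107,100),q(786,139,100))
print("tip proj",np.array(proj(W,[471.1,193.8,126.6]))/k+[420,0], nest([471.1,193.8,126.6]))
g=W["frame"].max(2)
E
```

```text
near tip corners [-135.2  105.    80. ] [-149.9   99.9   80. ] far [-118.6   51.7  102. ] [-96.7  61.8 102. ]
near corner, R knob [-122.4  -25.2   80. ] [-149.8  -50.4   80. ]
tip proj [609.56991965 175.39310759] [-172.2696052   101.15524269  106.6       ]
```

send_rows:
  grip: [-1,-1,-1,-1,-1]
  xyz:
    - [0,0,-0.02]
    - [0,0,-0.044]
    - [0.0049,-0.0009,-0.044]
    - [0.0099,-0.0017,-0.044]
    - [0.0118,-0.0021,-0.044]
  yaw: [0,0,0,0,0]

```text
time_s: 2.45
ee_pos: [481.5, 191.9, 86.9]
ee_rot: [-179.9, 0.5, -10.2]
force: [-11.5, 11.4, 3.0]
gripper_width: 0.6
gripper_force: 7.8
```

send_rows:
  grip: [-1,-1]
  xyz:
    - [0,0,0]
    - [0,0,0]
  yaw: [0,0]

```text
time_s: 2.62
ee_pos: [481.9, 192.1, 87.2]
ee_rot: [-179.8, 0.4, -10.1]
force: [-8.7, 7.9, -0.3]
gripper_width: 0.7
gripper_force: 6.1
```

```bash
cat > look.py <<'E'
from workcell import env, eyes
from h import *
import sys
T=eyes.grab_frame("top"); np.savez(f"pics/{sys.argv[1]}.npz",**T)
g=cv2.cvtColor(T["frame"],cv2.COLOR_RGB2HSV)[125:215,205:305]
m=cv2.inRange(g,(35,120,40),(60,255,255)); n,l,st,c=cv2.connectedComponentsWithStats(m)
i=1+st[1:,4].argmax(); p=np.argwhere(l==i)[:,::-1]+[205,125]
# channel in nest coords at z=60: far/near edges at y bands
Q=np.array([nest(ray(T,*a,50))[:2] for a in p.astype(float)])
r=[]
for y in(75,-75):
    s=Q[abs(Q[:,1]-y)<12]; r.append((np.percentile(s[:,0],3),np.percentile(s[:,0],97),s[:,0].mean()))
print("L,R near/far/mean x:",np.round(r,1).tolist())
s=env.state(); print(s["time_s"],np.round(nest(s["ee_pos"]),1),"F nest",np.round(s["force"]@R,1))
E
python3 look.py t1; python3 -c "
from h import *
T=np.load('pics/top0.npz')
" ; sed 's/eyes.grab_frame("top")/np.load("pics\/top0.npz")/; s/; np.savez.*//' look.py > l0.py; python3 l0.py x
```

```text
L,R near/far/mean x: [[-25.9, 32.0, 2.8], [-31.0, 29.5, -1.0]]
2.6667 [-161.4  101.3   67.2] F nest [-10.6   6.7  -0.4]
L,R near/far/mean x: [[-30.0, 31.1, -0.6], [-29.1, 29.7, -1.1]]
2.6667 [-161.4  101.3   67.2] F nest [-10.6   6.7  -0.4]
```

send_rows:
  grip: [-1,-1,-1,-1,-1,-1,-1,-1]
  xyz:
    - [-0.0118,0.0021,0.015]
    - [-0.0118,0.0021,0.047]
    - [-0.0183,-0.0349,0.047]
    - [-0.0248,-0.0718,0.047]
    - [-0.0313,-0.1088,0.047]
    - [-0.0378,-0.1457,0.047]
    - [-0.0378,-0.1457,0.02]
    - [-0.0378,-0.1457,0]
  yaw: [0,0,0,0,0,0,0,0]

```text
time_s: 3.33
ee_pos: [448.5, 42.3, 88.2]
ee_rot: [-179.9, -0.4, -10.3]
force: [0.1, 0.2, -0.0]
gripper_width: 0.4
gripper_force: 0.0
```

send_rows:
  grip: [-1,-1,-1,-1,-1,-1]
  xyz:
    - [0,0,0]
    - [0.0059,-0.001,0]
    - [0.0099,-0.0017,0]
    - [0.0138,-0.0024,0]
    - [0.0167,-0.0029,0]
    - [0.0167,-0.0029,0]
  yaw: [0,0,0,0,0,0]

```text
time_s: 3.83
ee_pos: [457.1, 45.6, 87.7]
ee_rot: [-179.8, 0.9, -10.1]
force: [-20.0, 12.5, 15.9]
gripper_width: 0.2
gripper_force: 13.4
```

```bash
python3 look.py t2
```

```text
L,R near/far/mean x: [[-30.4, 32.0, 0.6], [0.6, 33.0, 17.0]]
3.8833 [-160.5  -47.3   67.7] F nest [-20.8   9.7  15.7]
```

```bash
python3 - <<'E'
from workcell import env, eyes
from h import *
T=np.load("pics/t2.npz");S=eyes.grab_frame("scene")
A=cv2.resize(T["frame"][120:240,185:315],(400,369),interpolation=cv2.INTER_CUBIC)
B2=cv2.resize(S["frame"][130:250,230:360],(400,369),interpolation=cv2.INTER_CUBIC)
cv2.imwrite("pics/p2.png",np.hstack([A,B2])[:,:,::-1])
s=env.state();print(s["force"],s["torque"],s["ee_pos"])
E
```

```text
[-19.08385557  14.60014724  14.98433772] [2.36559036 3.19266961 0.0629559 ] [457.03810987  45.55183463  87.69965578]
```

View pics/p2.png

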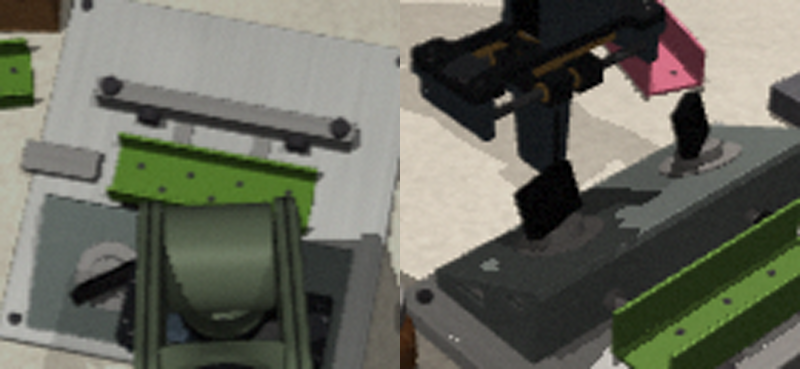

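The picture shows the left knob home again, the right knob turned slightly, and the channel still almost square. The finger is dragging on the wing edge (16 N upward), so I'll follow the edge's arc outward and up.

```bash
cat > look.py <<'E'
from workcell import env, eyes
from h import *
import sys
def meas(T):
    g=cv2.cvtColor(T["frame"],cv2.COLOR_RGB2HSV)[125:215,205:305]
    m=cv2.inRange(g,(35,110,30),(62,255,255)); n,l,st,c=cv2.connectedComponentsWithStats(m)
    l=l==1+st[1:,4].argmax()
    P=[]
    for x in range(l.shape[1]):
        r=np.flatnonzero(l[:,x])
        if len(r)>3: P.append(nest(ray(T,x+205.,r[0]+125.-.5,60))[:2])
    P=np.array(P); P=P[abs(P[:,1])<92]
    for _ in range(3):
        k=np.polyfit(P[:,1],P[:,0],1); e=P[:,0]-np.polyval(k,P[:,1]); P=P[abs(e)<3]
    return np.round([np.polyval(k,75),np.polyval(k,-75)],1).tolist(),round(np.degrees(-k[0]),2),len(P)
if __name__=="__main__":
    T=eyes.grab_frame("top"); np.savez(f"pics/{sys.argv[1]}.npz",**T); print("far x at L,R; deg:",meas(T))
    s=env.state(); print(s["time_s"],np.round(nest(s["ee_pos"]),1),"F nest",np.round(s["force"]@R,1))
E
python3 -c "
from look import *
for t in('top0','t1','t2'): print(meas(np.load(f'pics/{t}.npz')))"
```

```text
([29.8, 29.2], np.float64(-0.24), 60)
([30.5, 29.2], np.float64(-0.49), 60)
([30.3, 30.8], np.float64(0.19), 60)
```

send_rows:
  grip: [-1,-1,-1,-1]
  xyz:
    - [0.0007,0.0039,0.004]
    - [0.0026,0.0036,0.005]
    - [0.0036,0.0034,0.006]
    - [0.0036,0.0034,0.006]
  yaw: [0,0,0,0]

```text
time_s: 4.27
ee_pos: [465.1, 47.5, 93.1]
ee_rot: [-179.9, 0.3, -10.0]
force: [-6.8, 7.0, -0.6]
gripper_width: 0.4
gripper_force: 4.1
```

```bash
python3 look.py t3
```

```text
far x at L,R; deg: ([30.3, 42.9], np.float64(4.82), 59)
4.3167 [-153.   -43.9   73.1] F nest [-8.6  5.   0.5]
```

send_rows:
  grip: [-1,-1,-1,-1,-1,-1,-1,-1]
  xyz:
    - [-0.012,0.002,0.012]
    - [-0.02,0.0035,0.04]
    - [-0.0135,0.0405,0.042]
    - [-0.007,0.0775,0.042]
    - [-0.0005,0.1145,0.042]
    - [0.0057,0.1473,0.042]
    - [0.0057,0.1473,0.015]
    - [0.0057,0.1473,-0.006]
  yaw: [0,0,0,0,0,0,0,0]

```text
time_s: 4.98
ee_pos: [476.6, 197.4, 89.7]
ee_rot: [-179.6, -0.4, -9.8]
force: [-4.8, -1.9, 3.8]
gripper_width: 0.5
gripper_force: 1.1
```

send_rows:
  grip: [-1,-1,-1,-1,-1,-1,-1,-1]
  xyz:
    - [0,0,0]
    - [0.0039,-0.0007,0]
    - [0.0081,0.0001,0.002]
    - [0.0123,0.0009,0.004]
    - [0.0145,0.0015,0.005]
    - [0.0166,0.002,0.006]
    - [0.0166,0.002,0.006]
    - [0.0166,0.002,0.006]
  yaw: [0,0,0,0,0,0,0,0]

```text
time_s: 5.65
ee_pos: [488.5, 195.6, 93.4]
ee_rot: [-179.9, 0.2, -10.0]
force: [-6.2, 4.1, -1.4]
gripper_width: 0.4
gripper_force: 3.0
```

```bash
python3 look.py t4
```

```text
far x at L,R; deg: ([39.0, 41.3], np.float64(0.87), 60)
5.7 [-155.4  105.9   73.4] F nest [-6.4  2.7 -1.5]
```

send_rows:
  grip: [-1,-1,-1,-1]
  xyz:
    - [0.0025,0.0009,0.001]
    - [0.0049,0.0017,0.002]
    - [0.0049,0.0017,0.002]
    - [0.0049,0.0017,0.002]
  yaw: [0,0,0,0]

```text
time_s: 6.03
ee_pos: [493.0, 196.3, 95.3]
ee_rot: [180.0, 0.2, -10.0]
force: [-5.6, 2.1, -0.1]
gripper_width: 0.4
gripper_force: 3.1
```

```bash
python3 look.py t5
```

```text
far x at L,R; deg: ([45.7, 40.6], np.float64(-1.93), 59)
6.0833 [-151.1  107.4   75.3] F nest [-7.   0.4 -1.6]
```

send_rows:
  grip: [-1,-1,-1,-1,-1,-1,-1,-1]
  xyz:
    - [-0.014,0.0025,0.01]
    - [-0.0235,0.004,0.035]
    - [-0.0295,-0.035,0.035]
    - [-0.0355,-0.074,0.035]
    - [-0.0415,-0.113,0.035]
    - [-0.0475,-0.1515,0.035]
    - [-0.0475,-0.1515,0.012]
    - [-0.0475,-0.1515,-0.008]
  yaw: [0,0,0,0,0,0,0,0]

```text
time_s: 6.75
ee_pos: [449.9, 42.5, 89.0]
ee_rot: [-179.9, -0.5, -10.2]
force: [0.9, 0.7, -0.1]
gripper_width: 0.2
gripper_force: 0.7
```

send_rows:
  grip: [-1,-1,-1,-1,-1,-1,-1,-1]
  xyz:
    - [0,0,0]
    - [0.0039,-0.0007,0]
    - [0.0081,0.0001,0.002]
    - [0.0123,0.0009,0.004]
    - [0.0166,0.002,0.006]
    - [0.0211,0.0027,0.008]
    - [0.0249,0.0032,0.009]
    - [0.0249,0.0032,0.009]
  yaw: [0,0,0,0,0,0,0,0]

```text
time_s: 7.42
ee_pos: [470.4, 49.2, 95.9]
ee_rot: [180.0, 0.3, -9.9]
force: [-6.9, 1.3, 1.9]
gripper_width: 0.3
gripper_force: 3.3
```

```bash
python3 look.py t6
```

```text
far x at L,R; deg: ([44.3, 49.1], np.float64(1.82), 57)
7.4667 [-148.   -41.4   75.9] F nest [-6.8  0.6  0.4]
```

send_rows:
  grip: [-1,-1,-1,-1,-1,-1,-1,-1]
  xyz:
    - [-0.014,0.0025,0.01]
    - [-0.024,0.004,0.034]
    - [-0.0175,0.039,0.034]
    - [-0.0115,0.075,0.034]
    - [-0.005,0.11,0.034]
    - [0.0011,0.1446,0.034]
    - [0.0011,0.1446,0.01]
    - [0.0011,0.1446,-0.009]
  yaw: [0,0,0,0,0,0,0,0]

```text
time_s: 8.13
ee_pos: [476.2, 197.8, 88.8]
ee_rot: [-179.6, -0.4, -9.8]
force: [-0.7, -0.8, -1.4]
gripper_width: 0.6
gripper_force: 0.6
```

send_rows:
  grip: [-1,-1,-1,-1,-1,-1,-1,-1]
  xyz:
    - [0,0,0]
    - [0.0039,-0.0007,0]
    - [0.0081,0.0001,0.002]
    - [0.0123,0.0009,0.004]
    - [0.0166,0.002,0.006]
    - [0.0211,0.0032,0.008]
    - [0.0251,0.0042,0.01]
    - [0.0251,0.0042,0.01]
  yaw: [0,0,0,0,0,0,0,0]

```text
time_s: 8.8
ee_pos: [497.0, 196.7, 97.0]
ee_rot: [179.9, 0.2, -10.0]
force: [-5.7, 0.7, -1.9]
gripper_width: 0.4
gripper_force: 2.6
```

```bash
python3 look.py t7
```

```text
far x at L,R; deg: ([49.8, 48.6], np.float64(-0.45), 59)
8.85 [-147.3  108.4   77. ] F nest [-5.   0.2 -1.1]
```

send_rows:
  grip: [-1,-1,-1,-1]
  xyz:
    - [0.002,-0.0003,0.001]
    - [0.0039,-0.0007,0.0015]
    - [0.0039,-0.0007,0.0015]
    - [0.0039,-0.0007,0.0015]
  yaw: [0,0,0,0]

```text
time_s: 9.18
ee_pos: [499.7, 196.0, 98.3]
ee_rot: [179.9, 0.3, -10.0]
force: [-7.6, 2.0, -1.6]
gripper_width: 0.4
gripper_force: 3.4
```

```bash
python3 look.py t8
```

```text
far x at L,R; deg: ([51.6, 48.6], np.float64(-1.16), 59)
9.2333 [-144.5  108.3   78.3] F nest [-7.6  0.2 -0.8]
```

send_rows:
  grip: [-1,-1,-1]
  xyz:
    - [0.002,-0.0003,0.001]
    - [0.002,-0.0003,0.001]
    - [0.002,-0.0003,0.001]
  yaw: [0,0,0]

```text
time_s: 9.48
ee_pos: [501.0, 195.6, 98.9]
ee_rot: [179.9, 0.4, -10.0]
force: [-8.4, 1.8, -2.1]
gripper_width: 0.5
gripper_force: 3.8
```

```bash
python3 look.py t9
```

```text
far x at L,R; deg: ([51.6, 48.6], np.float64(-1.16), 59)
9.5333 [-143.2  108.1   78.9] F nest [-8.8  0.3 -2.4]
```

send_rows:
  grip: [-1,-1,-1,-1,-1,-1,-1,-1]
  xyz:
    - [-0.014,0.0025,0.01]
    - [-0.033,0.004,0.031]
    - [-0.039,-0.035,0.031]
    - [-0.045,-0.074,0.031]
    - [-0.051,-0.113,0.031]
    - [-0.057,-0.151,0.031]
    - [-0.057,-0.151,0.008]
    - [-0.057,-0.151,-0.0125]
  yaw: [0,0,0,0,0,0,0,0]

```text
time_s: 10.2
ee_pos: [450.2, 42.6, 89.1]
ee_rot: [-179.9, -0.5, -10.2]
force: [-2.2, 0.2, 2.1]
gripper_width: 0.4
gripper_force: 1.5
```

send_rows:
  grip: [-1,-1,-1,-1,-1,-1,-1,-1]
  xyz:
    - [0,0,0]
    - [0.0039,-0.0007,0]
    - [0.0081,0.0001,0.002]
    - [0.0123,0.0009,0.004]
    - [0.0166,0.002,0.006]
    - [0.0211,0.0032,0.008]
    - [0.0291,0.004,0.011]
    - [0.0291,0.004,0.011]
  yaw: [0,0,0,0,0,0,0,0]

```text
time_s: 10.87
ee_pos: [474.8, 49.6, 97.8]
ee_rot: [179.9, 0.3, -9.9]
force: [-6.9, 1.1, 0.1]
gripper_width: 0.3
gripper_force: 3.2
```

```bash
python3 look.py t10
```

```text
far x at L,R; deg: ([51.5, 52.7], np.float64(0.45), 59)
10.9167 [-144.1  -40.3   77.7] F nest [-7.5 -1.1  0.8]
```

send_rows:
  grip: [-1,-1,-1,-1,-1,-1,-1,-1]
  xyz:
    - [-0.014,0.0025,0.01]
    - [-0.028,0.004,0.032]
    - [-0.0215,0.039,0.032]
    - [-0.0155,0.075,0.032]
    - [-0.009,0.11,0.032]
    - [-0.0031,0.1438,0.032]
    - [-0.0031,0.1438,0.01]
    - [-0.0031,0.1438,-0.011]
  yaw: [0,0,0,0,0,0,0,0]

```text
time_s: 11.58
ee_pos: [476.6, 197.9, 89.3]
ee_rot: [-179.6, -0.4, -9.7]
force: [-3.9, -2.0, 0.7]
gripper_width: 0.4
gripper_force: 1.4
```

send_rows:
  grip: [-1,-1,-1,-1,-1,-1,-1,-1]
  xyz:
    - [0,0,0]
    - [0.0039,-0.0007,0]
    - [0.0081,0.0001,0.002]
    - [0.0123,0.0009,0.004]
    - [0.0166,0.002,0.006]
    - [0.0211,0.0032,0.008]
    - [0.0291,0.0035,0.0115]
    - [0.033,0.0032,0.013]
  yaw: [0,0,0,0,0,0,0,0]

```text
time_s: 12.25
ee_pos: [502.6, 195.4, 99.5]
ee_rot: [179.8, 0.5, -10.0]
force: [-14.0, 2.2, -3.1]
gripper_width: 0.3
gripper_force: 6.5
```

send_rows:
  grip: [-1,-1,-1]
  xyz:
    - [0.002,-0.0003,0.001]
    - [0.002,-0.0003,0.001]
    - [0.002,-0.0003,0.001]
  yaw: [0,0,0]

```text
time_s: 12.5
ee_pos: [502.4, 195.3, 99.5]
ee_rot: [179.8, 0.7, -10.1]
force: [-12.5, 3.6, -3.4]
gripper_width: 0.7
gripper_force: 5.8
```

send_rows:
  grip: [-1,-1,-1]
  xyz:
    - [0.002,-0.0003,0.001]
    - [0.002,-0.0003,0.001]
    - [0.002,-0.0003,0.001]
  yaw: [0,0,0]

```text
time_s: 12.75
ee_pos: [502.6, 195.2, 99.7]
ee_rot: [179.8, 1.0, -10.1]
force: [-14.6, 3.9, -4.0]
gripper_width: 0.5
gripper_force: 7.2
```

```bash
python3 look.py t11
```

```text
far x at L,R; deg: ([52.1, 53.0], np.float64(0.36), 59)
12.8 [-141.5  107.9   79.7] F nest [-15.1   2.6  -6.1]
```

send_rows:
  grip: [-1,-1,-1,-1,-1]
  xyz:
    - [0.003,-0.0005,0.002]
    - [0.006,-0.001,0.003]
    - [0.006,-0.001,0.003]
    - [0.006,-0.001,0.003]
    - [0.006,-0.001,0.003]
  yaw: [0,0,0,0,0]

```text
time_s: 13.22
ee_pos: [503.3, 194.9, 100.5]
ee_rot: [179.7, 1.7, -10.2]
force: [-23.1, 8.9, -9.2]
gripper_width: 0.4
gripper_force: 11.6
```

```bash
python3 look.py t12; python3 - <<'E'
from workcell import env, eyes
from h import *
T=np.load("pics/t12.npz");S=eyes.grab_frame("scene");W=eyes.grab_frame("wrist")
A=cv2.resize(W["frame"],(400,300))
B2=cv2.resize(S["frame"][130:230,250:383],(400,300),interpolation=cv2.INTER_CUBIC)
cv2.imwrite("pics/p3.png",np.hstack([A,B2])[:,:,::-1])
E
```

```text
far x at L,R; deg: ([52.2, 52.9], np.float64(0.29), 59)
13.2667 [-140.8  107.7   80.5] F nest [-23.8   4.1  -9.5]
```

View pics/p3.png

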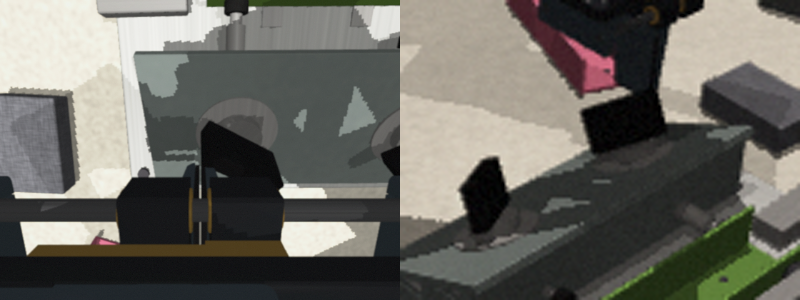

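The left wing (wrist view, centre about (240,155)) has swung to about 30° past level. It is solid at 24 N and the pusher is extended, so it is at the stop. Now the right knob.

send_rows:
  grip: [-1,-1,-1,-1,-1,-1,-1,-1]
  xyz:
    - [-0.02,0.0035,0.01]
    - [-0.045,0.006,0.03]
    - [-0.051,-0.033,0.028]
    - [-0.057,-0.072,0.028]
    - [-0.063,-0.111,0.028]
    - [-0.069,-0.1494,0.028]
    - [-0.069,-0.1494,0.005]
    - [-0.069,-0.1494,-0.018]
  yaw: [0,0,0,0,0,0,0,0]

```text
time_s: 14.03
ee_pos: [450.6, 42.6, 89.6]
ee_rot: [-179.9, -0.6, -10.2]
force: [-4.6, 0.6, 4.1]
gripper_width: 0.4
gripper_force: 2.3
```

send_rows:
  grip: [-1,-1,-1,-1,-1,-1,-1,-1]
  xyz:
    - [0,0,0]
    - [0.0039,-0.0007,0]
    - [0.0081,0.0001,0.002]
    - [0.0123,0.0009,0.004]
    - [0.0166,0.002,0.006]
    - [0.0211,0.0032,0.008]
    - [0.0291,0.0038,0.0115]
    - [0.035,0.003,0.014]
  yaw: [0,0,0,0,0,0,0,0]

```text
time_s: 14.7
ee_pos: [478.5, 48.5, 100.3]
ee_rot: [179.9, 0.5, -9.9]
force: [-11.9, 2.0, -2.2]
gripper_width: 0.2
gripper_force: 4.8
```

send_rows:
  grip: [-1,-1,-1]
  xyz:
    - [0.003,-0.0005,0.001]
    - [0.003,-0.0005,0.001]
    - [0.003,-0.0005,0.001]
  yaw: [0,0,0]

```text
time_s: 14.95
ee_pos: [480.3, 48.3, 100.9]
ee_rot: [179.9, 0.6, -9.9]
force: [-11.0, 2.2, -0.2]
gripper_width: 0.6
gripper_force: 4.8
```

send_rows:
  grip: [-1,-1,-1]
  xyz:
    - [0.003,-0.0005,0.001]
    - [0.003,-0.0005,0.001]
    - [0.003,-0.0005,0.001]
  yaw: [0,0,0]

```text
time_s: 15.2
ee_pos: [481.5, 47.9, 101.4]
ee_rot: [179.9, 0.9, -9.9]
force: [-14.3, 1.8, -0.6]
gripper_width: 0.6
gripper_force: 5.7
```

```bash
python3 look.py t13
```

```text
far x at L,R; deg: ([52.1, 53.1], np.float64(0.41), 59)
15.25 [-136.8  -40.8   81.5] F nest [-15.    0.1   0.1]
```

send_rows:
  grip: [-1,-1,-1,-1]
  xyz:
    - [0.004,-0.0007,0.002]
    - [0.004,-0.0007,0.002]
    - [0.004,-0.0007,0.002]
    - [0.004,-0.0007,0.002]
  yaw: [0,0,0,0]

```text
time_s: 15.58
ee_pos: [482.1, 47.9, 102.1]
ee_rot: [179.9, 1.3, -10.0]
force: [-18.5, 4.8, -3.6]
gripper_width: 0.7
gripper_force: 8.1
```

send_rows:
  grip: [-1,-1,-1,-1]
  xyz:
    - [0.004,-0.0007,0.002]
    - [0.004,-0.0007,0.002]
    - [0.004,-0.0007,0.002]
    - [0.004,-0.0007,0.002]
  yaw: [0,0,0,0]

```text
time_s: 15.92
ee_pos: [482.7, 47.8, 102.6]
ee_rot: [179.9, 1.8, -10.0]
force: [-22.4, 6.9, -6.0]
gripper_width: 0.5
gripper_force: 10.3
```

```bash
python3 look.py t14; python3 - <<'E'
from workcell import env, eyes
from h import *
S=eyes.grab_frame("scene");W=eyes.grab_frame("wrist")
A=cv2.resize(W["frame"],(400,300))
B2=cv2.resize(S["frame"][130:230,250:383],(400,300),interpolation=cv2.INTER_CUBIC)
cv2.imwrite("pics/p4.png",np.hstack([A,B2])[:,:,::-1])
E
```

```text
far x at L,R; deg: ([52.1, 53.0], np.float64(0.34), 54)
15.9667 [-135.7  -40.6   82.7] F nest [-22.4   2.5  -6.4]
```

View pics/p4.png

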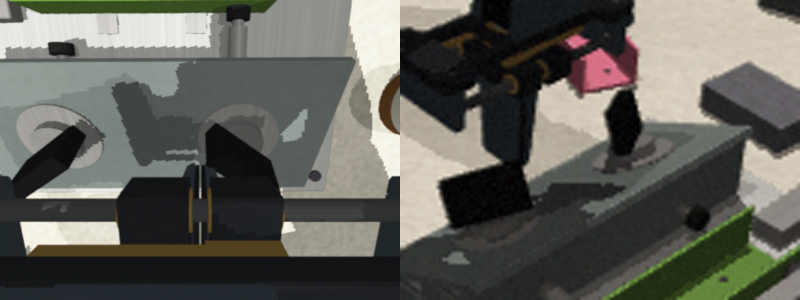

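The right wing is hard over (22 N, solid), both ends show at the fence and the left knob is home. Backing off clear.

send_rows:
  grip: [-1,-1,-1,-1,-1,-1,-1,-1]
  xyz:
    - [-0.02,0.0035,0.005]
    - [-0.05,0.009,0.02]
    - [-0.06,0.01,0.05]
    - [-0.08,0.01,0.08]
    - [-0.1,0,0.1]
    - [-0.12,-0.02,0.12]
    - [-0.12,-0.04,0.12]
    - [-0.12,-0.04,0.12]
  yaw: [0,0,0,0,0,0,0,0]

```text
time_s: 16.73
ee_pos: [377.8, 3.9, 229.8]
ee_rot: [180.0, -0.5, -10.0]
force: [0.2, 0.6, -0.9]
gripper_width: 0.4
gripper_force: 0.0
```

send_rows:
  grip: [-1,-1,-1,-1,-1,-1]
  xyz:
    - [0,0,0]
    - [0,0,0]
    - [0,0,0]
    - [0,0,0]
    - [0,0,0]
    - [0,0,0]
  yaw: [0,0,0,0,0,0]

```text
time_s: 17.23
ee_pos: [376.0, 6.0, 225.6]
ee_rot: [180.0, 0.1, -9.9]
force: [-0.3, -0.9, -0.0]
gripper_width: 0.4
gripper_force: 0.0
```

```bash
python3 look.py t15; python3 - <<'E'
from workcell import env, eyes
from h import *
T=np.load("pics/t15.npz");S=eyes.grab_frame("scene")
A=cv2.resize(T["frame"][120:240,185:315],(400,369),interpolation=cv2.INTER_CUBIC)
B2=cv2.resize(S["frame"][130:270,230:382],(400,369),interpolation=cv2.INTER_CUBIC)
cv2.imwrite("pics/p5.png",np.hstack([A,B2])[:,:,::-1])
E
```

```text
far x at L,R; deg: ([52.2, 53.3], np.float64(0.4), 59)
17.2833 [-233.5 -100.3  205.7] F nest [ 0.7  0.9 -0. ]
```

View pics/p5.png

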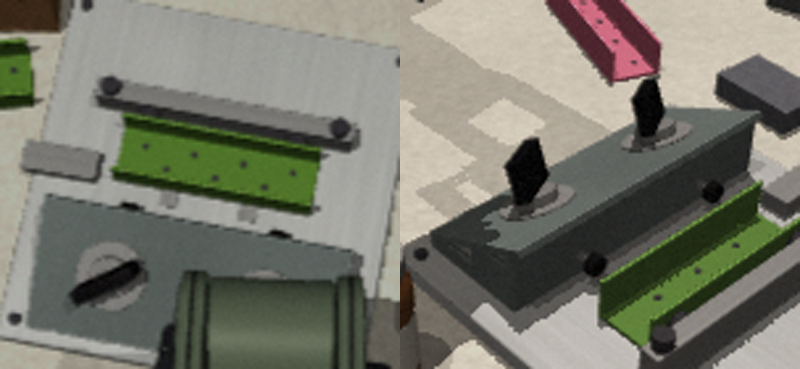

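Channel square against the fence (far edge just below the bar from (125,120) to (320,150)), both knobs home, the gripper clear and the bystanders in view unmoved. Handing in.

```bash
python3 -c "
from workcell import env
print(env.job_done())"
```

```text
the job is handed in; nothing more can be done
None
```

The job is handed in, with no verdict returned: the last pictures show the channel against both fence buttons and both knobs sprung home. The left knob and then the right were each turned to the stop, and the largest out-of-square I measured was 4.8°, once, when the right wing slipped free.

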